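# Wedge a rocking lapping plate

### The arm

A 6-joint arm with a two-finger parallel gripper is mounted at the origin on a cart in front of the work surface, level with it; the furniture and walls round the work are solid. World frame = base frame: x ahead of the robot, y to its left, z up, the work surface at z = 0. Lengths are in m, angles in rad, forces in N, time in s.
With the tool pointing down it reaches from about 0.35 to 0.725 m from the base axis. Payload 4.3 kg.
Tool frame: the origin (TCP) lies midway between the tips of the shut fingers; the grasp point (between the pads) lies env.grip_point_offset behind it (env.grip_point_offset is the distance from the TCP to the grasp point, in m); z points along the fingers, x is the direction in which the jaws open and shut, and the axes are right-handed (so a half turn about z gives the same grasp; the last joint's range is limited). The gripper opens to 85 mm and grips with 20 to 120 N. Pads are 22 mm wide; open, the fingers measure 114 mm over their backs; the gripper's body (76 mm by 85 mm) begins 54 mm behind the grasp point. The pads swing forward as they close: fully open they stand 13 mm farther back than shut.
Start: joints at [-1.21, 0.377, 0.081, 1.274, 0, 1.46], TCP at [0.261, -0.512, 0.231] pointing down, gripper open.
Joint ranges: [-2.72, 2.72], [-0.84, 1.66], [-1.02, 1.22], [-1.77, 2.12], [-1.37, 1.28], [-3.14, 3.14]. Speed limits (rad/s): [2.57, 2.57, 3.14, 3.14, 3.14, 3.14].

### API

Orientations are given as a 3x3 rotation matrix whose columns are the frame's x, y, z axes.
In Python, from cell import status, viewer, env, spotter gives the robot as it stands. The module is installed in compiled form; this text tells all that it offers.
- The arm moves only by the tool move_arm, never from a script. Its argument "series" is a list of rows, each a list of 5 numbers: the shift along the tool's x, y, z normalised to -1 to 1, where 1 is 50 mm, then the turn about the tool's z normalised to -1 to 1, where 1 is 4 degrees, then the opening, from 0 (shut) to 1 (fully open). A call has 1 to 12 rows; each row shifts and turns the commanded pose from where the row before left it, along the tool's axes as they then stand; what a row does not reach is not made up. A row lasts 1/8 s, in which the tool goes at most 62.5 mm and 10.7 degrees, less where a joint would pass 70% of its speed; a pose out of reach is approached as far as the arm can. A call with a number of a shift or a turn outside -1 to 1 is refused whole. A call with a gripper value outside its range is refused whole. The fingers move at their own pace and stop on an object; "grip_force" is the grip in N (left out, the last holds). Time passes only in rows, so rows that do not move let the fingers close. It gives the time, the measured TCP pose, the force and the opening at its end, in the units of the state.
- status.read_state(): the state, without advancing time (a new reading comes with each control period).
- viewer.get_image(name): name is "scene" or "top"; returns the picture (480x640x3 uint8, red, green, blue); there is no depth.
- viewer.calibration(name): a dict with "fov_y" (degrees; the focal length in pixels is half the picture's height over the tangent of half this angle, whatever the lens; pixels are square), "cx", "cy" (the principal point, pixels), "R" (3x3) and "t" (3): a world point X has camera coordinates R X + t. Camera axes: x right, y down, z forward; pixel columns grow to the right and rows downward; lengths in m; the calibration is good to about 2 mm. A picture is of the moment at which its call begins. calibration takes no time and is no camera call.
- env.sign_off(): hands the job in, once; it reports no verdict.
Trained networks look in the newest picture that a camera, given by its name, has taken for a name from the list of things; names that differ only in an ending like _2 or _b are one class to them, and where a whole thing is asked for, a point or a joint stands for the part that bears it (a point fixed in the world has none). Each returns a list of dicts, best first, with "conf" (0 to 1); they miss things now and then, are a little off and sometimes report something else, mostly with a low value. They report only what shows in the picture. A call takes as long as a camera call.
- spotter.look_for(camera, name): "point" ([column, row] in pixels, amid what is visible of it).
- spotter.trace(camera, name): "mask" (480x640 bool, what is visible of it) and "point" ([column, row] in pixels, amid what is visible of it).
The state is a dict: "t": time; "qpos": joint angles; "qd": joint speeds; "effort": joint torques, N m; "eef_pos": TCP position; "tool_rot": TCP orientation; "ft_force": force on the tool from outside, world axes, zero at the start; "ft_torque": the same for the moment, N m; "gripper_width": finger opening in m.
Only numpy, scipy, OpenCV 4.12 (cv2) and the standard library are available. Lean on these libraries where they do the work, as an engineer would, in place of code of your own. Each camera call takes 0.05 s, during which the arm holds its last target.

### The job

The lapping plate rocks because its screw foot nearest the wooden wedge is seized short: with your fingertips only, press down on the plate's corner right above that foot until you feel it tip, then let it come back. Push the wedge along the bench, thin end first, under that foot just until it carries the foot and the plate no longer rocks, without jacking the plate up off its other feet or shoving it from its place. Then press the same corner again, firmly for about a second, to prove that it stays up, and let go; grip and lift nothing, and leave everything else where it lies.

Things in the scene. Friction and masses are not known exactly. Their poses are not given: they have to be found in the camera images.
- lap_plate: Grey iron lapping plate, 160 mm (x) by 210 mm (y), 2.5 to 3.6 kg, on four screw feet at x = +-57, y = +-82 mm; the foot at x = -57, y = +82 is short. Origin on the bench under its middle when level, z up. Grooved top face 56 mm above the origin, underside 26 mm (lock nuts down to 19 mm). A steel guide bar 16 wide, 15 mm high stands on the top along the +x edge. It rests level on three feet.
- corner_short (a point): Point on the top face right above the short foot, 23 mm from both plate edges, 56 mm above the bench when level: the place to press. Before it is wedged, 2 to 5 N here tips the plate until the short foot meets the bench; let go, it tips back level. About 8 N is a firm test press.
- corner_left (a point): Point on the plate's top face above the foot at x = +57, y = +82 mm; 56 mm above the bench when that foot stands on it.
- corner_right (a point): Point on the plate's top face above the foot at x = -57, y = -82 mm; 56 mm above the bench when that foot stands on it.
- corner_far (a point): Point on the plate's top face above the foot at x = +57, y = -82 mm, diagonally across from the short foot; 56 mm above the bench when that foot stands on it.
- short_foot_pad (a point): Middle of the underside of the short foot's pad (20 mm across, 10 mm thick, its underside rounded to a 12 mm radius, on a 10 mm stud). With the plate level it hangs 5 to 10 mm above the bench, different in each run and not known exactly: feel it.
- wedge: Loose beech wedge, about 60 g, 100 mm long (x), 40 wide (y), flat on the bench beside the plate's +y edge, thin end (+x) roughly towards the short foot. Flat underside, evenly sloping top: 3 mm thick at the thin end, 18 mm at the butt. Origin mid underside. Smooth (friction about 0.35); stays where it is left, even loaded.
- wedge_tip (a point): Middle of the wedge's thin end, on the bench.
- wedge_butt (a point): Middle of the wedge's upright butt face (40 wide, 18 mm high), 9 mm above the bench: the face to push on, towards the wedge's +x. The push needed is under 1 N until the wedge takes the foot's load, then rises to about 10 N within some 5 mm; pushed further it lifts or shoves the plate.
- dressing_stone: Bystander: green stone stick 25 x 100 x 13 mm lying loose on the plate's top; origin in the middle of its underside, length along its y.
- hex_key: Bystander: black hex key 36 x 104 x 9 mm on the bench in front of the plate; origin mid underside, long leg along its y.
- marker_pen: Bystander: marker pen 17 x 135 x 16 mm on the bench beyond the wedge; origin mid underside, length along its y.
- small_stone: Bystander: brown stone stick 20 x 85 x 12 mm behind the plate; origin mid underside, length along its y.
- screwdriver: Bystander: screwdriver 22 x 159 x 21 mm at the left; origin mid underside, length along its y.

How it is judged:
By the outcome, as a careful person would: the job done as asked, in the order asked, and still so for the second after the job is handed in, with the robot touching nothing.
It also fails if it takes over 64 s, if anything falls off the work surface, if the arm or the gripper's body presses on something with over 40 N, if the wrist force passes 120 N, or if a joint passes its speed limit or range.

## Working session

There is one attempt and no reset: what is moved stays moved. The work goes in short steps, Python scripts to look and compute and a tool call to move; the robot and the scene stay as the last step left them, time stands still between calls to the robot, and variables do not carry over. Pictures are saved under pics/ and viewed, and the job is handed in when it is done.

Besides the shell and the picture viewer there is one more tool, called after "Emit:" as name([rows], argument=value, ...), one row to a line, values as JSON. move_arm: Moves the arm, as the interface text tells. Its arguments: {"type":"object","properties":{"series":{"type":"array","items":{"type":"array","items":{"type":"number"}}},"grip_force":{"type":"number"}},"required":["series"]}

```bash
mkdir -p pics; ls; python3 - <<'E'
from cell import status, viewer, env, spotter
import cv2, numpy as np
print(status.read_state()); print(env.grip_point_offset)
for c in ("scene","top"):
    im=viewer.get_image(c); cv2.imwrite(f"pics/{c}0.png",im[:,:,::-1]); print(c,viewer.calibration(c))
    for n in ["lap_plate","corner_short","corner_left","corner_right","corner_far","short_foot_pad","wedge","wedge_tip","wedge_butt"]:
        r=spotter.look_for(c,n); print(n,[(np.round(d["point"],1).tolist(),round(d["conf"],2)) for d in r[:2]])
print(status.read_state()["t"])
E
```

```text
pics
{'t': 0.0, 'qpos': array([-1.21031633e+00,  3.78063306e-01,  7.96101486e-02,  1.27436595e+00,
        6.01578959e-06,  1.46052416e+00]), 'qd': array([ 0.00017144, -0.00034192,  0.00221851, -0.00040916,  0.00011239,
       -0.00084332]), 'effort': array([-7.22741061e-04, -4.63596368e+01,  2.69879436e+01,  2.06249458e-02,
       -3.81681809e-05, -5.54645993e-06]), 'eef_pos': array([ 0.26058618, -0.51183395,  0.23035461]), 'tool_rot': array([[ 4.53556054e-01, -8.91227471e-01, -7.07850572e-04],
       [-8.91225486e-01, -4.53556549e-01,  1.89488726e-03],
       [-2.00982584e-03, -2.28583118e-04, -9.99997954e-01]]), 'ft_force': array([ 0.20954909,  0.86579182, -0.21434207]), 'ft_torque': array([0.00215311, 0.06702664, 0.0614682 ]), 'gripper_width': 0.08536675974136651}
0.0187
scene {'fov_y': 49.46904603219915, 'cx': 312.6168205407365, 'cy': 230.10969654660443, 'R': array([[-0.77101429, -0.63678604,  0.0063643 ],
       [-0.47228022,  0.56507109, -0.67649542],
       [ 0.42718656, -0.52459337, -0.73641934]]), 't': array([0.52548253, 0.27087795, 0.88439889])}
lap_plate [([382.7, 214.0],
[... 333 characters left out ...]
6, 290.0], 0.63)]
top {'fov_y': 42.9058021202754, 'cx': 322.8479062019512, 'cy': 232.2311981288206, 'R': array([[ 0.02079877, -0.99965514,  0.01603154],
       [-0.99230204, -0.02259849, -0.12176193],
       [ 0.12208223, -0.01337563, -0.99242986]]), 't': array([0.05737079, 0.60710258, 1.33242634])}
lap_plate [([381.4, 269.5], 0.97), ([297.7, 241.1], 0.56)]
corner_short [([378.7, 270.0], 0.94)]
corner_left [([381.6, 273.7], 0.78)]
corner_right [([380.1, 269.8], 0.75), ([394.6, 331.4], 0.7)]
corner_far [([383.1, 268.5], 0.92), ([293.7, 289.3], 0.73)]
short_foot_pad [([292.1, 289.6], 0.59)]
wedge [([292.0, 291.0], 0.7)]
wedge_tip [([292.6, 291.3], 0.86)]
wedge_butt [([294.0, 291.1], 0.97)]
1.0
```

View pics/scene0.png

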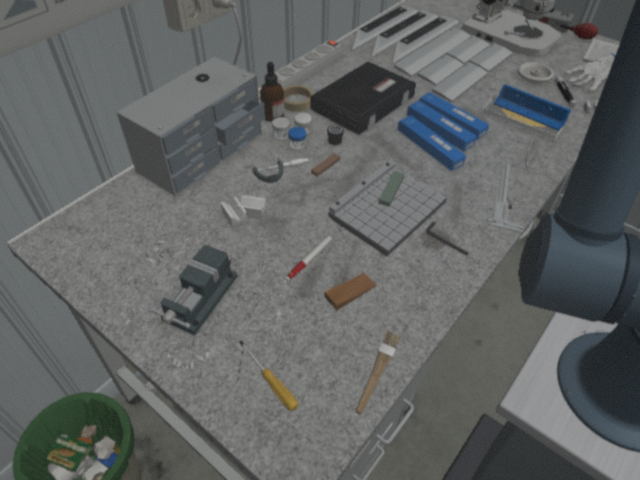

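View pics/top0.png

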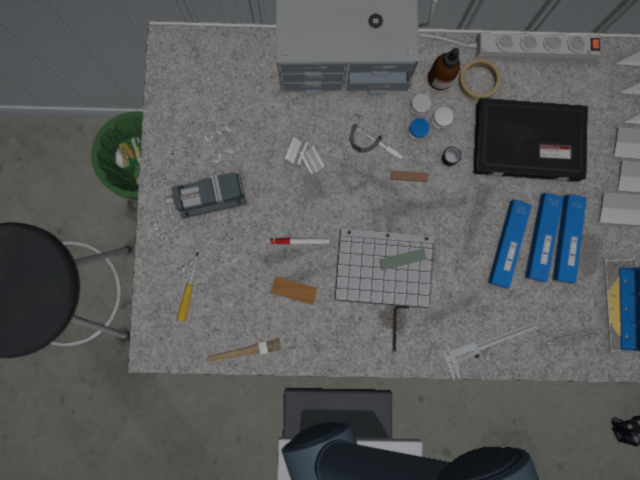

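```bash
cat > h.py <<'E'
import numpy as np
from cell import viewer
def K(c):
    d=viewer.calibration(c); f=240/np.tan(np.radians(d["fov_y"]/2)); return f,d["cx"],d["cy"],np.array(d["R"]),np.array(d["t"])
def proj(c,X):
    f,cx,cy,R,t=K(c); p=np.atleast_2d(X)@R.T+t; return np.c_[cx+f*p[:,0]/p[:,2],cy+f*p[:,1]/p[:,2]]
def back(c,uv,z):
    f,cx,cy,R,t=K(c); uv=np.atleast_2d(uv); d=np.c_[(uv[:,0]-cx)/f,(uv[:,1]-cy)/f,np.ones(len(uv))]@R; C=-R.T@t
    s=(z-C[2])/d[:,2]; return C+s[:,None]*d
E
python3 - <<'E'
from cell import status, viewer, spotter
import cv2, numpy as np
from h import *
M={}
for c in ("scene","top"):
    im=viewer.get_image(c)
    for n in ["lap_plate","wedge"]:
        r=spotter.trace(c,n)
        for d in r[:2]:
            m=d["mask"]; ys,xs=np.where(m); print(c,n,round(d["conf"],2),d["point"],m.sum(),xs.min(),xs.max(),ys.min(),ys.max())
        M[c+n]=r[0]["mask"]
        cs,_=cv2.findContours(M[c+n].astype(np.uint8),0,1); k=max(cs,key=cv2.contourArea)
        bx=cv2.boxPoints(cv2.minAreaRect(k)); print(bx.round(1).tolist()); 
        if c=="top": print(back(c,bx,0.05 if n=="lap_plate" else 0.01).round(4).tolist())
    np.save(f"im_{c}.npy",im)
np.savez("masks.npz",**M)
im=np.load("im_top.npy")[215:325,255:445]; cv2.imwrite("pics/t1.png",cv2.resize(im,None,fx=4,fy=4,interpolation=2)[:,:,::-1])
im=np.load("im_scene.npy")[150:320,280:460]; cv2.imwrite("pics/s1.png",cv2.resize(im,None,fx=3.5,fy=3.5,interpolation=2)[:,:,::-1])
E
```

```text
scene lap_plate 0.96 [383.3, 214.2] 5600 328 445 160 255
[[322.3999938964844, 211.60000610351562], [397.79998779296875, 144.8000030517578], [448.20001220703125, 201.60000610351562], [372.79998779296875, 268.3999938964844]]
scene wedge 0.74 [346.7, 293.5] 1046 323 375 273 310
[[320.8999938964844, 293.5], [362.5, 265.20001220703125], [376.5, 285.6000061035156], [334.79998779296875, 313.8999938964844]]
top lap_plate 0.71 [379.3, 269.4] 6218 335 433 229 306
top lap_plate 0.48 [296.4, 293.4] 822 270 317 276 304
[[332.3999938964844, 300.0], [338.70001220703125, 227.1999969482422], [434.8999938964844, 235.60000610351562], [428.6000061035156, 308.3999938964844]]
[[0.455, 0.0467, 0.05], [0.6161, 0.0357, 0.05], [0.6022, -0.1787, 0.05], [0.4412, -0.1646, 0.05]]
top wedge 0.61 [290.8, 288.2] 765 271 316 277 304
[[269.6000061035156, 292.70001220703125], [274.5, 275.70001220703125], [317.20001220703125, 288.1000061035156], [312.20001220703125, 305.1000061035156]]
[[0.4689, 0.1874, 0.01], [0.5074, 0.1775, 0.01], [0.4816, 0.0804, 0.01], [0.4432, 0.0907, 0.01]]
```

View pics/t1.png

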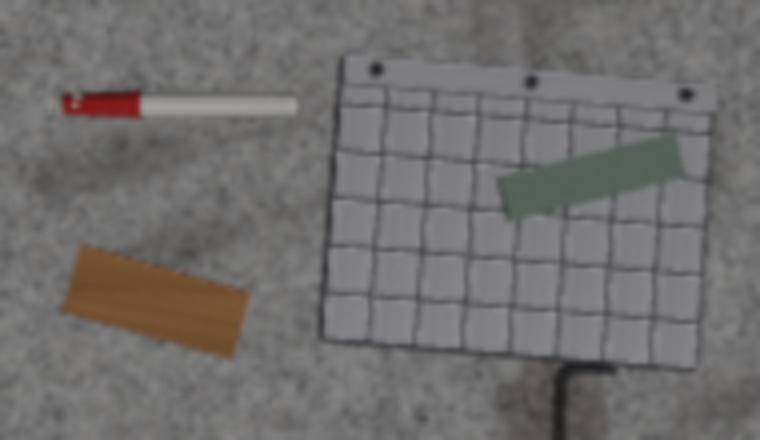

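View pics/s1.png

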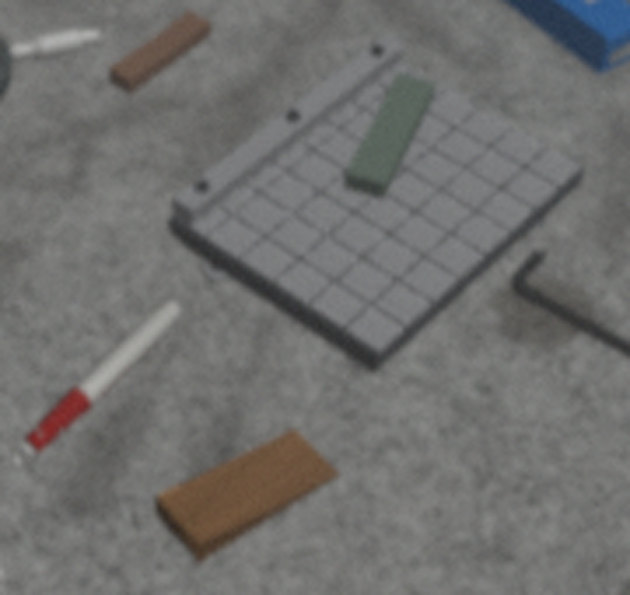

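```bash
python3 - <<'E'
from h import *
from scipy.optimize import least_squares
def T(p,X):
    X=np.array(X,float); c,s=np.cos(p[2]),np.sin(p[2]); return np.c_[p[0]+c*X[:,0]-s*X[:,1],p[1]+s*X[:,0]+c*X[:,1],X[:,2]]
P={'top':([(-80,105,56),(-80,-105,56),(80,105,71),(80,-105,71)],[(335.75,300.25),(428.75,307.25),(341.25,229.25),(433.75,236)]),
'scene':([(-80,105,56),(-80,-105,56),(80,105,71)],[(387.1,250),(446.3,199.1),(330,209.1)])}
W={'top':([(-50,-20,18),(-50,20,18),(50,20,3),(50,-20,3)],[(270.5,292.75),(275.5,276.25),(317,288.25),(313.25,304.25)]),
'scene':([(-50,20,18),(-50,-20,0),(50,20,3),(50,-20,3)],[(325.1,292.9),(337.1,309.1),(363.7,273.1),(376,284.3)])}
for n,D,p0 in (('plate',P,[.53,-.06,0.]),('wedge',W,[.475,.134,-1.8])):
  for cams in (['top'],['scene'],['top','scene']):
    f=lambda p:np.concatenate([(proj(c,T(p,np.array(D[c][0])/1000.))-D[c][1]).ravel() for c in cams])
    r=least_squares(f,p0); print(n,cams,r.x.round(4),np.degrees(r.x[2]).round(1),r.fun.round(1))
  p=r.x
  if n=='plate':
    for q in [(-57,82,56),(57,82,56),(-57,-82,56),(57,-82,56)]: print(q,T(p,[np.array(q)/1e3]).round(4))
  else:
    for q in [(50,0,0),(-50,0,9)]: print(q,T(p,[np.array(q)/1e3]).round(4))
E
```

```text
plate ['top'] [ 0.5265 -0.0663 -0.0529] -3.0 [-1.5  1.1  1.5  1.2 -1.5 -1.4  1.6 -1. ]
plate ['scene'] [ 0.5282 -0.0653 -0.0579] -3.3 [ 1.2  2.4  1.5 -1.3 -2.7 -2. ]
plate ['top', 'scene'] [ 0.5273 -0.0658 -0.0561] -3.2 [-1.8  0.5  1.1  1.  -1.6 -1.9  1.5 -1.2  1.9  2.4  1.9 -1.3 -2.2 -1.9]
(-57, 82, 56) [[0.475  0.0192 0.056 ]]
(57, 82, 56) [[0.5888 0.0128 0.056 ]]
(-57, -82, 56) [[ 0.4658 -0.1445  0.056 ]]
(57, -82, 56) [[ 0.5796 -0.1509  0.056 ]]
wedge ['top'] [ 0.4753  0.1322 -1.8164] -104.1 [-0.3  0.3 -0.5 -0.4  0.9 -0.5 -0.1  0.6]
wedge ['scene'] [ 0.4768  0.131  -1.8048] -103.4 [-0.6 -1.2  0.1  2.  -0.2 -1.3  0.8  0.3]
wedge ['top', 'scene'] [ 0.476   0.1317 -1.8105] -103.7 [-0.1  0.1 -0.3 -0.7  1.1 -0.9  0.3  0.2 -0.6 -0.9  0.   2.3  0.  -0.9
  0.9  0.9]
(50, 0, 0) [[0.4641 0.0831 0.    ]]
(-50, 0, 9) [[0.4879 0.1802 0.009 ]]
```

Emit:
move_arm([
  [0,0,0,-1,0],
  [0,0,0,-1,0],
  [0,0,0,-1,0],
  [0,0,0,-1,0],
  [0,0,0,-1,0],
  [0,0,0,-1,0],
  [0,0,0,-1,0],
  [0,0,0,-1,0],
  [0,0,0,-1,0],
  [0,0,0,-1,0],
  [0,0,0,-1,0],
  [0,0,0,-1,0],
], grip_force=30)

```text
t: 2.8
eef_pos: [0.2608, -0.5125, 0.2313]
tool_rot: [[0.966, -0.257, 0.0], [-0.257, -0.966, -0.0], [0.0, 0.0, -1.0]]
ft_force: [0.1, -0.2, -0.5]
gripper_width: -0.0003
```

Emit:
move_arm([
  [0,0,0,-1,0],
  [0,0,0,-1,0],
  [0,0,0,-1,0],
  [0,0,0,0,0],
])

```text
t: 3.3
eef_pos: [0.2608, -0.5125, 0.2313]
tool_rot: [[0.999, -0.054, 0.0], [-0.054, -0.999, -0.0], [0.0, 0.0, -1.0]]
ft_force: [0.8, -0.3, -0.0]
gripper_width: 0.0001
```

```bash
cat >> h.py <<'E'
def go(x,y,z=None,s=None):
    from cell import status
    s=s or status.read_state(); R=np.array(s["tool_rot"]); p=np.array(s["eef_pos"])
    d=np.array([x,y,p[2] if z is None else z])-p; u=R.T@d/0.05
    print("t",round(s["t"],2),"p",p.round(4),"head",np.degrees(np.arctan2(R[1,0],R[0,0])).round(2),"f",np.round(s["ft_force"],2),"q6",round(s["qpos"][5],2),"units total",u.round(3))
E
python3 -c "
from h import *; go(.475,.0192,.12)"
```

```text
t 3.3 p [ 0.2608 -0.5125  0.2313] head -3.07 f [ 0.78 -0.26 -0.02] q6 0.41 units total [  3.707 -10.849   2.226]
```

Emit:
move_arm([
  [0.3,-0.9,0,0,0],
  [0.3,-0.9,0,0,0],
  [0.3,-0.9,0,0,0],
  [0.3,-0.9,0,0,0],
  [0.3,-0.9,0,0,0],
  [0.3,-0.9,0,0,0],
  [0.3,-0.9,0,0,0],
  [0.3,-0.9,0,0,0],
  [0.3,-0.9,0,0,0],
  [0.3,-0.9,0,0,0],
  [0.3,-0.9,0,0,0],
  [0.3,-0.9,0,0,0],
])

```text
t: 4.8
eef_pos: [0.4696, 0.0188, 0.2315]
tool_rot: [[0.999, -0.054, 0.001], [-0.054, -0.999, -0.0], [0.001, 0.0, -1.0]]
ft_force: [-0.1, 0.6, 0.7]
gripper_width: -0.0002
```

Emit:
move_arm([
  [0.1,0,0.5,0,0],
  [0,0,0.8,0,0],
  [0,0,0.7,0,0],
  [0,0,0.5,0,0],
  [0,0,0.2,0,0],
  [0,0,0,0,0],
  [0,0,0,0,0],
])

```text
t: 5.68
eef_pos: [0.4751, 0.0169, 0.0974]
tool_rot: [[0.999, -0.053, 0.002], [-0.053, -0.999, -0.0], [0.002, 0.0, -1.0]]
ft_force: [0.4, -0.1, 0.1]
gripper_width: 0.0001
```

```bash
python3 -c "
from h import *; go(.475,.0192,.06)
import cv2
for c,a in (('top',(215,325,255,445)),('scene',(150,320,280,460))):
    im=viewer.get_image(c)[a[0]:a[1],a[2]:a[3]]; cv2.imwrite('pics/a_'+c+'.png',cv2.resize(im,None,fx=3.5,fy=3.5,interpolation=2)[:,:,::-1])
"
```

```text
t 5.67 p [0.4751 0.0169 0.0974] head -3.05 f [ 0.36 -0.09  0.09] q6 1.53 units total [-0.007 -0.047  0.749]
```

View pics/a_scene.png

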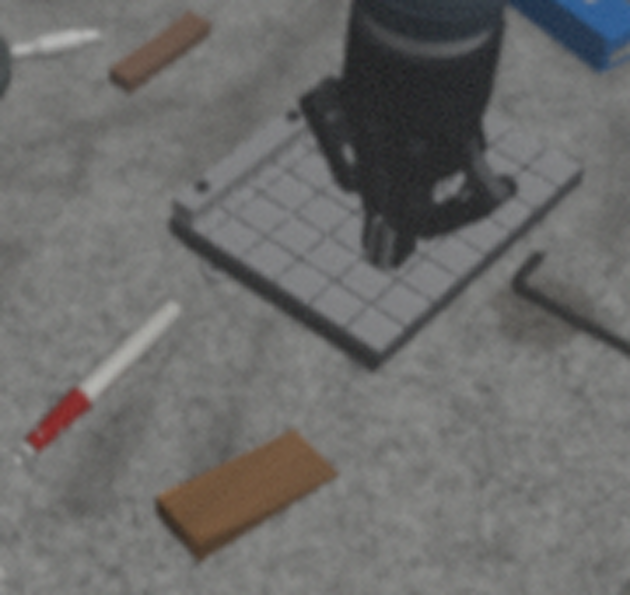

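Emit:
move_arm([
  [0,-0.04,0.4,0,0],
  [0,0,0.24,0,0],
  [0,0,0,0,0],
  [0,0,0,0,0],
])

```text
t: 6.28
eef_pos: [0.4745, 0.0189, 0.0647]
tool_rot: [[0.999, -0.053, 0.001], [-0.053, -0.999, -0.0], [0.001, 0.0, -1.0]]
ft_force: [0.2, -0.3, 1.1]
gripper_width: -0.0001
```

Emit:
move_arm([
  [0,0,0.03,0,0],
  [0,0,0.03,0,0],
  [0,0,0.03,0,0],
  [0,0,0,0,0],
])

```text
t: 6.78
eef_pos: [0.4741, 0.019, 0.0597]
tool_rot: [[0.999, -0.053, -0.0], [-0.053, -0.999, -0.0], [-0.0, 0.0, -1.0]]
ft_force: [0.1, 0.2, 0.2]
gripper_width: 0.0
```

Emit:
move_arm([
  [0,0,0.03,0,0],
  [0,0,0.03,0,0],
  [0,0,0,0,0],
])

```text
t: 7.15
eef_pos: [0.474, 0.019, 0.0566]
tool_rot: [[0.999, -0.053, -0.0], [-0.053, -0.999, -0.0], [-0.0, 0.0, -1.0]]
ft_force: [-0.7, 0.1, 0.6]
gripper_width: 0.0001
```

Emit:
move_arm([
  [0,0,0.02,0,0],
  [0,0,0.02,0,0],
  [0,0,0,0,0],
])

```text
t: 7.52
eef_pos: [0.4742, 0.0191, 0.0548]
tool_rot: [[0.999, -0.053, -0.0], [-0.053, -0.999, 0.0], [-0.0, -0.0, -1.0]]
ft_force: [-0.9, 0.7, 2.6]
gripper_width: 0.0001
```

Contact, about 2.6 N at 54.8 mm. Continue gently.

Emit:
move_arm([
  [0,0,0.02,0,0],
  [0,0,0.02,0,0],
  [0,0,0,0,0],
])

```text
t: 7.9
eef_pos: [0.474, 0.019, 0.0527]
tool_rot: [[0.999, -0.053, -0.0], [-0.053, -0.999, -0.0], [-0.0, 0.0, -1.0]]
ft_force: [-1.4, 1.2, 1.6]
gripper_width: 0.0
```

Emit:
move_arm([
  [0,0,0.02,0,0],
  [0,0,0.02,0,0],
  [0,0,0,0,0],
])

```text
t: 8.28
eef_pos: [0.4743, 0.0188, 0.0507]
tool_rot: [[0.999, -0.053, 0.0], [-0.053, -0.999, -0.0], [0.0, 0.0, -1.0]]
ft_force: [-1.5, 0.7, 0.6]
gripper_width: 0.0003
```

Emit:
move_arm([
  [0,0,0.02,0,0],
  [0,0,0,0,0],
])

```text
t: 8.52
eef_pos: [0.4743, 0.0188, 0.0497]
tool_rot: [[0.999, -0.053, 0.0], [-0.053, -0.999, -0.0], [0.0, 0.0, -1.0]]
ft_force: [-1.3, 0.5, 1.5]
gripper_width: 0.0003
```

Emit:
move_arm([
  [0,0,0.02,0,0],
  [0,0,0,0,0],
])

```text
t: 8.78
eef_pos: [0.4743, 0.0189, 0.0487]
tool_rot: [[0.999, -0.053, 0.0], [-0.053, -0.999, -0.0], [0.0, 0.0, -1.0]]
ft_force: [0.4, 0.2, 1.1]
gripper_width: -0.0001
```

Emit:
move_arm([
  [0,0,0.02,0,0],
  [0,0,0,0,0],
])

```text
t: 9.02
eef_pos: [0.4744, 0.0189, 0.0477]
tool_rot: [[0.999, -0.053, 0.0], [-0.053, -0.999, -0.0], [0.0, 0.0, -1.0]]
ft_force: [-0.3, -0.1, 0.8]
gripper_width: 0.0
```

Emit:
move_arm([
  [0,0,0.02,0,0],
  [0,0,0,0,0],
])

```text
t: 9.28
eef_pos: [0.4743, 0.019, 0.0469]
tool_rot: [[0.999, -0.053, 0.0], [-0.053, -0.999, -0.0], [0.0, 0.0, -1.0]]
ft_force: [-0.9, 0.7, 2.2]
gripper_width: -0.0001
```

Emit:
move_arm([
  [0,0,0.02,0,0],
  [0,0,0,0,0],
])

```text
t: 9.52
eef_pos: [0.4743, 0.019, 0.0464]
tool_rot: [[0.999, -0.053, 0.0], [-0.053, -0.999, -0.0], [0.0, 0.0, -1.0]]
ft_force: [-3.3, 0.2, 7.2]
gripper_width: -0.0002
```

Emit:
move_arm([
  [0,0,-0.03,0,0],
  [0,0,-0.03,0,0],
  [0,0,-0.03,0,0],
  [0,0,-0.04,0,0],
  [0,0,-0.04,0,0],
  [0,0,-0.04,0,0],
  [0,0,-0.05,0,0],
  [0,0,-0.1,0,0],
  [0,0,-0.3,0,0],
  [0,0,-0.4,0,0],
  [0,0,0,0,0],
  [0,0,0,0,0],
])

```text
t: 11.02
eef_pos: [0.4739, 0.019, 0.0984]
tool_rot: [[0.999, -0.053, -0.0], [-0.053, -0.999, -0.0], [-0.0, 0.0, -1.0]]
ft_force: [0.5, -0.5, 0.2]
gripper_width: 0.0001
```

```bash
python3 -c "
from h import *; go(.44,.11,.1)
"
```

```text
t 11.03 p [0.4739 0.019  0.0984] head -3.02 f [ 0.55 -0.51  0.17] q6 1.53 units total [-0.774 -1.781 -0.033]
```

Emit:
move_arm([
  [-0.3,-0.4,0,0,0],
  [-0.5,-0.6,0,0,0],
  [-0.4,-0.5,0,0,0],
  [-0.17,-0.19,0.2,0,0],
  [0,0,0.6,0,0],
  [0,0,0.5,0,0],
  [0,0,0.3,0,0],
  [0,0,0.1,0,0],
  [0,0,0,0,0],
])

```text
t: 12.15
eef_pos: [0.41, 0.1067, 0.0133]
tool_rot: [[0.999, -0.053, -0.001], [-0.053, -0.999, -0.0], [-0.001, 0.0, -1.0]]
ft_force: [-0.0, 0.3, 1.0]
gripper_width: 0.0002
```

```bash
python3 -c "
from h import *; go(.41,.107,.005)
import cv2
for c,a in (('top',(215,325,255,445)),('scene',(150,320,280,460))):
    im=viewer.get_image(c)[a[0]:a[1],a[2]:a[3]]; cv2.imwrite('pics/b_'+c+'.png',cv2.resize(im,None,fx=3.5,fy=3.5,interpolation=2)[:,:,::-1])
"
```

```text
t 12.15 p [0.41   0.1067 0.0133] head -3.05 f [-0.02  0.26  0.96] q6 1.73 units total [ 0.    -0.007  0.166]
```

View pics/b_scene.png

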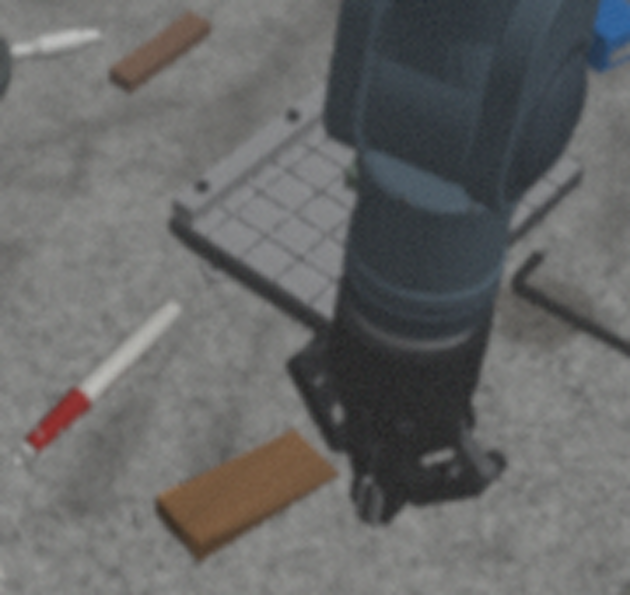

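View pics/b_top.png

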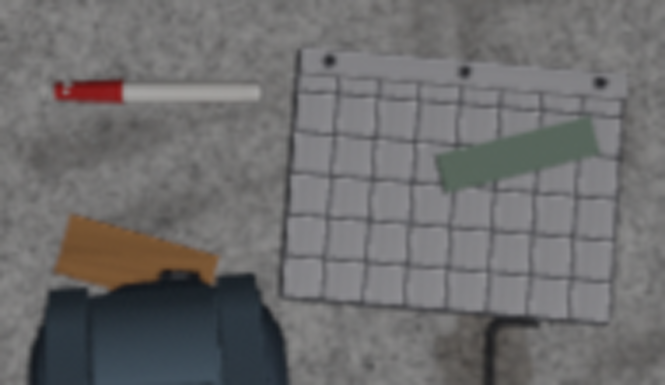

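Emit:
move_arm([
  [0,0,0.1,0,0],
  [0,0,0.07,0,0],
  [0,0,0,0,0],
  [0.15,0,0,0,0],
  [0.15,0,0,0,0],
  [0.1,0,0,0,0],
  [0.06,0,0,0,0],
  [0.06,0,0,0,0],
  [0.06,0,0,0,0],
  [0.06,0,0,0,0],
  [0,0,0,0,0],
])

```text
t: 13.62
eef_pos: [0.4425, 0.1053, 0.0053]
tool_rot: [[0.999, -0.053, 0.0], [-0.053, -0.999, -0.0], [0.0, 0.0, -1.0]]
ft_force: [-0.0, 0.1, 1.2]
gripper_width: 0.0
```

```bash
python3 -c "
from h import *; go(.444,.107,.005)
import cv2
for c,a in (('top',(215,325,255,445)),('scene',(150,320,280,460))):
    im=viewer.get_image(c)[a[0]:a[1],a[2]:a[3]]; cv2.imwrite('pics/c_'+c+'.png',cv2.resize(im,None,fx=3.5,fy=3.5,interpolation=2)[:,:,::-1])
"
```

```text
t 13.62 p [0.4425 0.1053 0.0053] head -3.03 f [-0.02  0.12  1.19] q6 1.72 units total [ 0.029 -0.036  0.006]
```

View pics/c_scene.png

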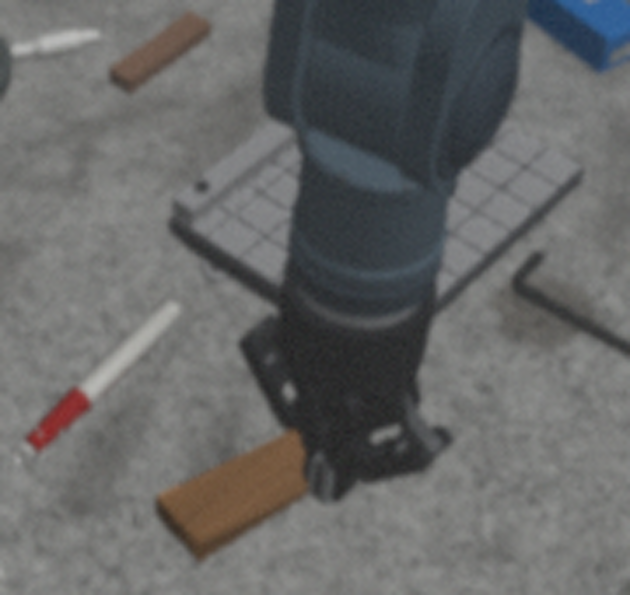

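View pics/c_top.png

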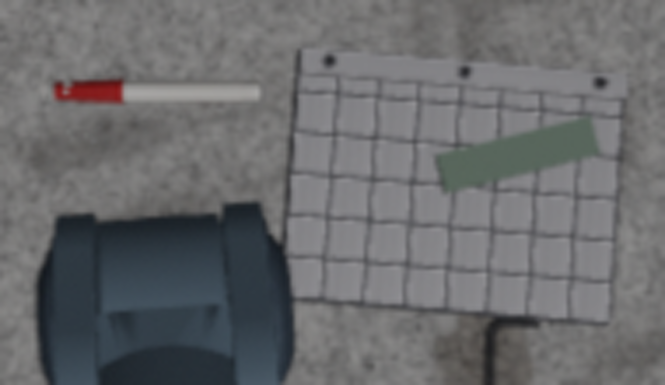

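Emit:
move_arm([
  [0.06,-0.03,0,0,0],
  [0.06,0,0,0,0],
  [0.06,0,0,0,0],
  [0.06,0,0,0,0],
  [0,0,0,0,0],
])

```text
t: 14.35
eef_pos: [0.4548, 0.1062, 0.0053]
tool_rot: [[0.999, -0.053, 0.001], [-0.053, -0.999, 0.0], [0.001, -0.0, -1.0]]
ft_force: [-1.0, 0.0, -0.2]
gripper_width: -0.0001
```

```bash
python3 -c "
from h import *; go(.444,.107,.005)
import cv2
for c,a in (('scene',(220,330,310,420)),):
    im=viewer.get_image(c)[a[0]:a[1],a[2]:a[3]]; cv2.imwrite('pics/d_'+c+'.png',cv2.resize(im,None,fx=5,fy=5,interpolation=2)[:,:,::-1])
"
```

```text
t 14.35 p [0.4548 0.1062 0.0053] head -3.03 f [-0.96  0.05 -0.15] q6 1.72 units total [-0.217 -0.005  0.007]
```

View pics/d_scene.png

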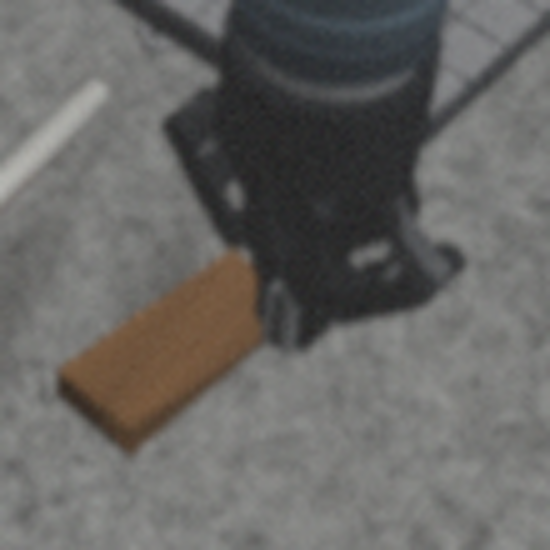

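Emit:
move_arm([
  [-0.2,0,0,0,0],
  [-0.4,0,-0.2,0,0],
  [-0.3,0,-0.6,0,0],
  [0,-0.3,-0.5,0,0],
  [0,-0.7,-0.2,0,0],
  [0.1,-0.9,0,0,0],
  [0.3,-0.6,0,0,0],
  [0.4,-0.3,0,0,0],
  [0,0,0,0,0],
])

```text
t: 15.52
eef_pos: [0.4572, 0.2471, 0.0802]
tool_rot: [[0.999, -0.052, 0.001], [-0.052, -0.999, 0.0], [0.001, -0.0, -1.0]]
ft_force: [-0.4, -1.2, -0.1]
gripper_width: -0.0002
```

```bash
python3 -c "
from h import *; go(.484,.22,.08)
import cv2
for c,a,f in (('scene',(220,330,300,440),5),('top',(215,325,255,405),5)):
    im=viewer.get_image(c)[a[0]:a[1],a[2]:a[3]]; cv2.imwrite('pics/e_'+c+'.png',cv2.resize(im,None,fx=f,fy=f,interpolation=2)[:,:,::-1])
"
```

```text
t 15.53 p [0.4572 0.2471 0.0802] head -2.96 f [-0.43 -1.21 -0.06] q6 2.0 units total [0.563 0.513 0.005]
```

View pics/e_scene.png

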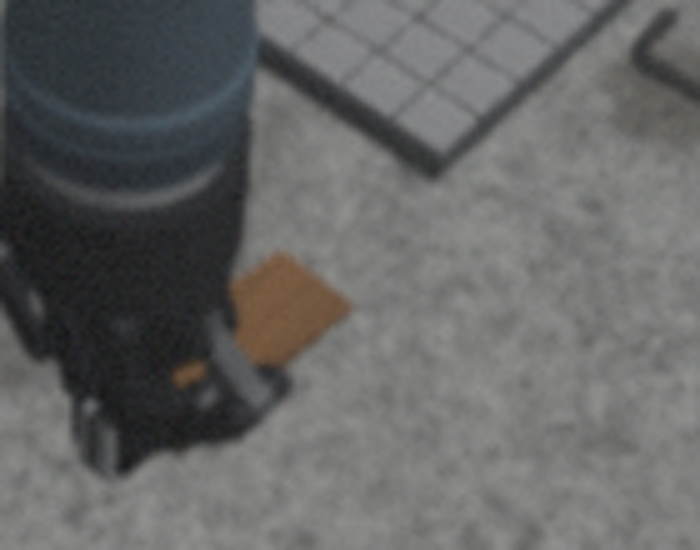

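View pics/e_top.png

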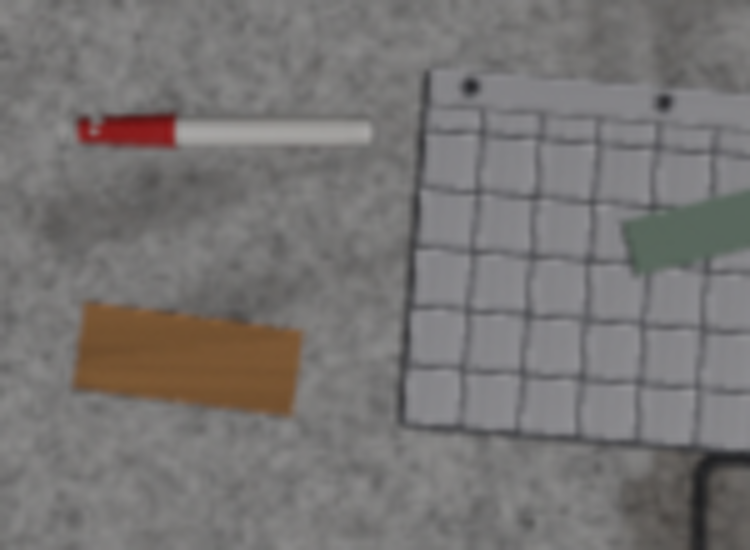

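```bash
cat > w.py <<'E'
from h import *
from scipy.optimize import least_squares
def T(p,X):
    X=np.array(X,float)/1000.; c,s=np.cos(p[2]),np.sin(p[2]); return np.c_[p[0]+c*X[:,0]-s*X[:,1],p[1]+s*X[:,0]+c*X[:,1],X[:,2]]
def fit(W,p0=(.475,.134,-1.65),foot=(.475,.0192)):
  for cams in [[k] for k in W]+([list(W)] if len(W)>1 else []):
    f=lambda p:np.concatenate([(proj(c,T(p,W[c][0]))-W[c][1]).ravel() for c in cams])
    r=least_squares(f,p0); p=r.x; print(cams,p.round(4),np.degrees(p[2]).round(1),r.fun.round(1))
    d=np.array(foot)-p[:2]; a=np.array([np.cos(p[2]),np.sin(p[2])]); print(' foot in wedge frame mm: along',(d@a*1e3).round(1),'lat',((-a[1]*d[0]+a[0]*d[1])*1e3).round(1),'tip',T(p,[(50,0,0)]).round(4),'butt',T(p,[(-50,0,9)]).round(4))
E
python3 -c "
from w import *
fit({'top':([(-50,-20,18),(-50,20,18),(50,20,3),(50,-20,3)],[(269.8,292.6),(272,275.6),(315.2,281.2),(313.2,298)]),'scene':([(50,20,3),(50,-20,3)],[(356,270),(370.2,281.4)])})
go(.484,.22,.08)"
```

```text
['top'] [ 0.4831  0.1358 -1.6707] -95.7 [-0.5  0.3 -0.4 -0.4  0.5 -0.3  0.4  0.4]
 foot in wedge frame mm: along 116.8 lat 3.5 tip [[0.4782 0.086  0.    ]] butt [[0.4881 0.1855 0.009 ]]
['scene'] [ 0.4865  0.1357 -1.7084] -97.9 [-0.1 -0.2  0.1  0.2]
 foot in wedge frame mm: along 117.0 lat 4.6 tip [[0.4796 0.0862 0.    ]] butt [[0.4933 0.1853 0.009 ]]
['top', 'scene'] [ 0.4836  0.1359 -1.6657] -95.4 [-0.5  0.2 -0.5 -0.5  0.4 -0.7  0.4  0.1 -0.1  0.2  0.8  0.1]
 foot in wedge frame mm: along 117.0 lat 2.5 tip [[0.4789 0.0861 0.    ]] butt [[0.4883 0.1857 0.009 ]]
t 15.62 p [0.4553 0.2456 0.0798] head -3.02 f [-0.78  0.5  -0.31] q6 2.0 units total [ 0.601  0.482 -0.004]
```

Emit:
move_arm([
  [0.3,0.2,0,0.6,0],
  [0.3,0.25,0,0,0],
  [0.14,0.13,0.2,0,0],
  [0,0,0.5,0,0],
  [0,0,0.5,0,0],
  [0,0,0.2,0,0],
  [0,0,0,0,0],
  [0,0,0,0,0],
])

```text
t: 16.62
eef_pos: [0.492, 0.2146, 0.011]
tool_rot: [[0.996, -0.095, 0.001], [-0.095, -0.996, 0.0], [0.001, -0.0, -1.0]]
ft_force: [0.4, -0.3, -0.1]
gripper_width: -0.0003
```

```bash
python3 -c "
from w import *
go(.4883,.1857,.005)"
```

```text
t 16.62 p [0.492  0.2146 0.011 ] head -5.43 f [ 0.37 -0.32 -0.07] q6 1.96 units total [-0.019  0.582  0.12 ]
```

Emit:
move_arm([
  [-0.02,0,0.08,0,0],
  [0,0.1,0.04,0,0],
  [0,0.15,0,0,0],
  [0,0.15,0,0,0],
  [0,0.15,0,0,0],
  [0,0.15,0,0,0],
  [0,0.15,0,0,0],
  [0,0.15,0,0,0],
  [0,0.15,0,0,0],
  [0,0.1,0,0,0],
  [0,0.05,0,0,0],
  [0,0,0,0,0],
])

```text
t: 18.12
eef_pos: [0.484, 0.1496, 0.0042]
tool_rot: [[0.995, -0.095, -0.0], [-0.095, -0.995, -0.0], [-0.0, 0.0, -1.0]]
ft_force: [-0.4, 0.1, -0.7]
gripper_width: 0.0002
```

```bash
python3 -c "
from w import *
go(.475,.0192,.005)
import cv2
for c,a,f in (('scene',(200,310,310,450),5),('top',(215,325,255,405),5)):
    im=viewer.get_image(c)[a[0]:a[1],a[2]:a[3]]; cv2.imwrite('pics/f_'+c+'.png',cv2.resize(im,None,fx=f,fy=f,interpolation=2)[:,:,::-1])
"
```

```text
t 18.12 p [0.484  0.1496 0.0042] head -5.44 f [-0.39  0.12 -0.66] q6 1.84 units total [ 0.068  2.614 -0.015]
```

View pics/f_scene.png

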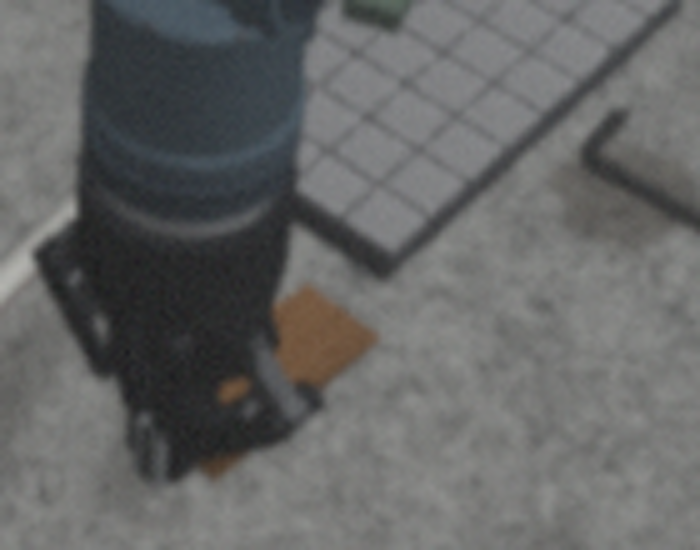

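View pics/f_top.png

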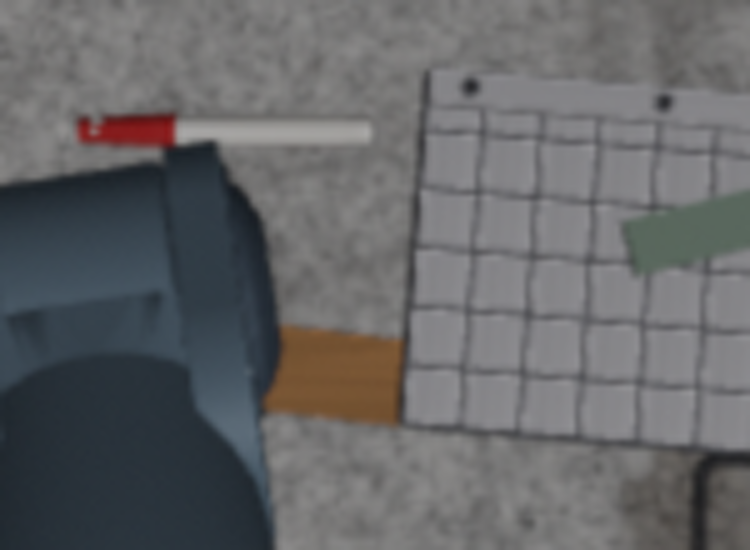

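```bash
python3 -c "
from w import *
print(back('scene',[(372,257),(385.6,267.4)],.003))
fit({'scene':([(50,20,3),(50,-20,3),(-50,-20,0)],[(372,257),(385.6,267.4),(352.6,296)])},(.478,.09,-1.65))
"
```

```text
[[0.4937375  0.03505138 0.003     ]
 [0.45675544 0.03979343 0.003     ]]
['scene'] [ 0.4812  0.0865 -1.6878] -96.7 [-0.4 -0.5  0.7  0.1 -0.3  0.3]
 foot in wedge frame mm: along 67.6 lat 1.7 tip [[0.4753 0.0368 0.    ]] butt [[0.487  0.1362 0.009 ]]
```

Emit:
move_arm([
  [0.01,0.1,0,0,0],
  [0,0.1,0,0,0],
  [0,0.1,0,0,0],
  [0,0.1,0,0,0],
  [0,0.1,0,0,0],
  [0,0.1,0,0,0],
  [0,0.1,0,0,0],
  [0,0.06,0,0,0],
  [0,0,0,0,0],
  [0,0,0,0,0],
])

```text
t: 19.48
eef_pos: [0.481, 0.112, 0.0043]
tool_rot: [[0.996, -0.094, 0.0], [-0.094, -0.996, -0.0], [0.0, 0.0, -1.0]]
ft_force: [-0.5, -0.6, 0.4]
gripper_width: 0.0
```

Emit:
move_arm([
  [0,0.04,0,0,0],
  [0,0.04,0,0,0],
  [0,0,0,0,0],
])

```text
t: 19.85
eef_pos: [0.4806, 0.1078, 0.0043]
tool_rot: [[0.996, -0.095, 0.0], [-0.095, -0.996, -0.0], [0.0, 0.0, -1.0]]
ft_force: [-0.1, -0.2, -0.3]
gripper_width: -0.0002
```

Emit:
move_arm([
  [0,0.04,0,0,0],
  [0,0,0,0,0],
])

```text
t: 20.1
eef_pos: [0.4804, 0.1058, 0.0043]
tool_rot: [[0.996, -0.095, -0.0], [-0.095, -0.996, -0.0], [-0.0, 0.0, -1.0]]
ft_force: [-0.4, 0.0, -0.4]
gripper_width: 0.0001
```

Emit:
move_arm([
  [0,0.04,0,0,0],
  [0,0,0,0,0],
])

```text
t: 20.35
eef_pos: [0.4802, 0.1038, 0.0043]
tool_rot: [[0.995, -0.095, -0.0], [-0.095, -0.995, -0.0], [0.0, 0.0, -1.0]]
ft_force: [0.1, 0.1, -0.3]
gripper_width: -0.0003
```

Continue in small steps with force watch.

Emit:
move_arm([
  [0,0.03,0,0,0],
  [0,0.03,0,0,0],
  [0,0,0,0,0],
])

```text
t: 20.72
eef_pos: [0.4799, 0.1008, 0.0043]
tool_rot: [[0.995, -0.095, 0.0], [-0.095, -0.995, -0.0], [0.0, 0.0, -1.0]]
ft_force: [-0.7, -0.1, -0.5]
gripper_width: -0.0001
```

Emit:
move_arm([
  [0,0.03,0,0,0],
  [0,0.03,0,0,0],
  [0,0,0,0,0],
])

```text
t: 21.1
eef_pos: [0.4796, 0.0978, 0.0043]
tool_rot: [[0.995, -0.095, 0.0], [-0.095, -0.995, -0.0], [0.0, 0.0, -1.0]]
ft_force: [0.3, -0.4, -0.4]
gripper_width: -0.0001
```

Emit:
move_arm([
  [0,0.03,0,0,0],
  [0,0,0,0,0],
])

```text
t: 21.35
eef_pos: [0.4795, 0.0964, 0.0043]
tool_rot: [[0.996, -0.095, 0.0], [-0.095, -0.996, -0.0], [0.0, 0.0, -1.0]]
ft_force: [0.4, -0.1, 0.4]
gripper_width: 0.0002
```

Emit:
move_arm([
  [0,0.03,0,0,0],
  [0,0,0,0,0],
])

```text
t: 21.6
eef_pos: [0.4794, 0.0949, 0.0043]
tool_rot: [[0.996, -0.095, 0.0], [-0.095, -0.996, -0.0], [0.0, 0.0, -1.0]]
ft_force: [0.1, 0.8, -0.5]
gripper_width: -0.0002
```

Emit:
move_arm([
  [0,0.02,0,0,0],
  [0,0,0,0,0],
])

```text
t: 21.85
eef_pos: [0.4793, 0.094, 0.0043]
tool_rot: [[0.996, -0.095, 0.0], [-0.095, -0.996, -0.0], [0.0, 0.0, -1.0]]
ft_force: [0.2, 0.2, 0.9]
gripper_width: 0.0003
```

Emit:
move_arm([
  [0,0.02,0,0,0],
  [0,0,0,0,0],
])

```text
t: 22.1
eef_pos: [0.4792, 0.093, 0.0043]
tool_rot: [[0.996, -0.095, 0.0], [-0.095, -0.996, -0.0], [0.0, 0.0, -1.0]]
ft_force: [-0.7, -0.0, 1.4]
gripper_width: 0.0001
```

Emit:
move_arm([
  [0,0.02,0,0,0],
  [0,0,0,0,0],
])

```text
t: 22.35
eef_pos: [0.4791, 0.0919, 0.0043]
tool_rot: [[0.996, -0.095, -0.0], [-0.095, -0.996, -0.0], [-0.0, 0.0, -1.0]]
ft_force: [0.1, 0.3, 0.2]
gripper_width: 0.0002
```

Emit:
move_arm([
  [0,0.02,0,0,0],
  [0,0,0,0,0],
])

```text
t: 22.6
eef_pos: [0.479, 0.091, 0.0043]
tool_rot: [[0.996, -0.095, 0.0], [-0.095, -0.996, -0.0], [0.0, 0.0, -1.0]]
ft_force: [0.5, 0.1, -0.7]
gripper_width: -0.0001
```

Emit:
move_arm([
  [0,0.02,0,0,0],
  [0,0,0,0,0],
])

```text
t: 22.85
eef_pos: [0.4789, 0.0901, 0.0043]
tool_rot: [[0.996, -0.095, 0.0], [-0.095, -0.996, 0.0], [0.0, -0.0, -1.0]]
ft_force: [0.9, -0.7, -0.1]
gripper_width: 0.0001
```

Emit:
move_arm([
  [0,0.02,0,0,0],
  [0,0,0,0,0],
])

```text
t: 23.1
eef_pos: [0.4788, 0.0892, 0.0043]
tool_rot: [[0.996, -0.095, 0.0], [-0.095, -0.996, 0.0], [0.0, -0.0, -1.0]]
ft_force: [-0.5, 1.2, -0.2]
gripper_width: 0.0002
```

```bash
python3 -c "
from w import *
go(.475,.0192,.005)
import cv2
for c,a,f in (('scene',(200,310,310,450),5),('top',(215,325,255,405),5)):
    im=viewer.get_image(c)[a[0]:a[1],a[2]:a[3]]; cv2.imwrite('pics/g_'+c+'.png',cv2.resize(im,None,fx=f,fy=f,interpolation=2)[:,:,::-1])
"
```

```text
t 23.1 p [0.4788 0.0892 0.0043] head -5.42 f [-0.55  1.24 -0.25] q6 1.72 units total [ 0.056  1.402 -0.015]
```

View pics/g_scene.png

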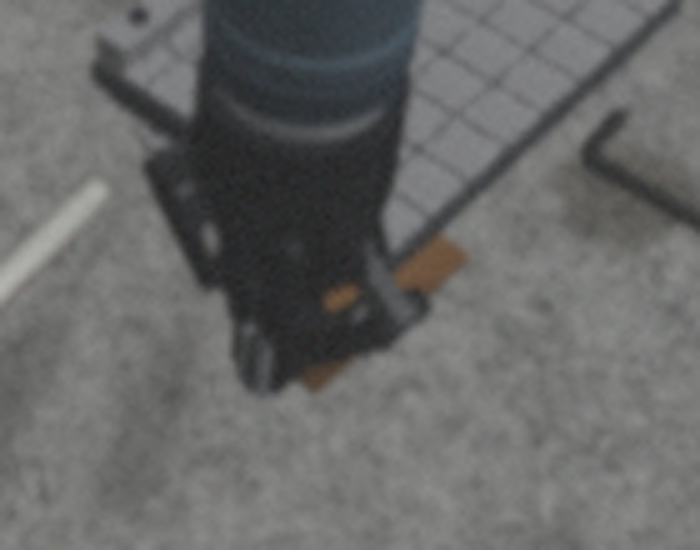

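View pics/g_top.png

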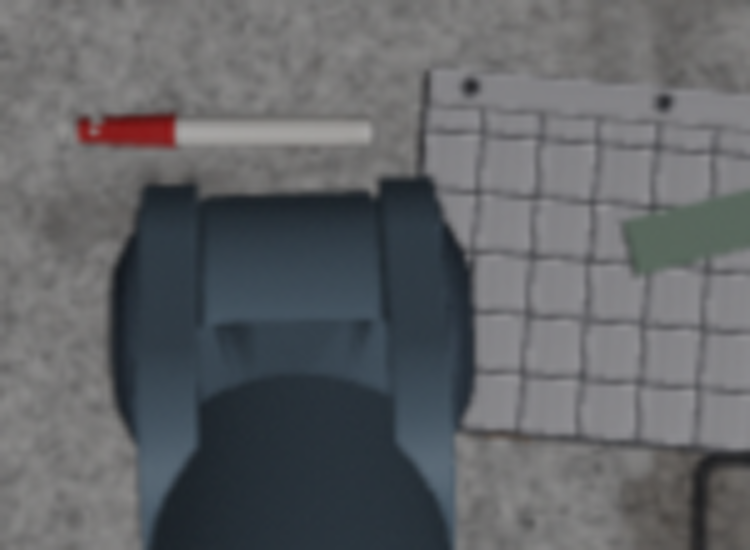

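```bash
python3 -c "
from w import *
print(back('scene',[(403.4,251.6)],.003),back('scene',[(373,278)],0))
fit({'scene':([(50,-20,3),(-50,-20,0)],[(403.4,251.6),(373,278)])},(.475,.027,-1.65))
"
```

```text
[[ 0.45190232 -0.01886768  0.003     ]] [[ 4.61985040e-01  7.62256666e-02 -1.11022302e-16]]
['scene'] [ 0.4769  0.0265 -1.6669] -95.5 [ 0.5 -0.8 -0.5  0.7]
 foot in wedge frame mm: along 7.5 lat -1.2 tip [[ 0.4721 -0.0232  0.    ]] butt [[0.4817 0.0763 0.009 ]]
```

Emit:
move_arm([
  [0,0.015,0,0,0],
  [0,0,0,0,0],
])

```text
t: 23.45
eef_pos: [0.4787, 0.0885, 0.0043]
tool_rot: [[0.996, -0.094, 0.0], [-0.094, -0.996, 0.0], [-0.0, -0.0, -1.0]]
ft_force: [-0.7, 2.7, -0.9]
gripper_width: 0.0003
```

Emit:
move_arm([
  [0,0.015,0,0,0],
  [0,0,0,0,0],
])

```text
t: 23.7
eef_pos: [0.4787, 0.0878, 0.0043]
tool_rot: [[0.996, -0.094, 0.0], [-0.094, -0.996, 0.0], [-0.0, -0.001, -1.0]]
ft_force: [0.7, 4.4, -0.4]
gripper_width: -0.0003
```

Emit:
move_arm([
  [0,-0.05,0,0,0],
  [0,-0.2,0,0,0],
  [0,-0.3,0,0,0],
  [0,0,-0.4,0,0],
  [0,0,-0.8,0,0],
  [0,0,-0.6,0,0],
  [0,0,-0.1,0,0],
  [0,0,0,0,0],
])

```text
t: 24.7
eef_pos: [0.4812, 0.1154, 0.099]
tool_rot: [[0.996, -0.094, 0.0], [-0.094, -0.996, -0.0], [0.0, 0.0, -1.0]]
ft_force: [-0.1, 0.7, 0.5]
gripper_width: 0.0001
```

```bash
python3 -c "
from w import *
go(.4745,.0192,.1)
import cv2
for c,a,f in (('scene',(150,320,310,460),4.5),('top',(215,325,255,405),5)):
    im=viewer.get_image(c)[a[0]:a[1],a[2]:a[3]]; cv2.imwrite('pics/h_'+c+'.png',cv2.resize(im,None,fx=f,fy=f,interpolation=2)[:,:,::-1])
"
```

```text
t 24.7 p [0.4812 0.1154 0.099 ] head -5.39 f [-0.12  0.72  0.5 ] q6 1.77 units total [ 0.047  1.928 -0.02 ]
```

View pics/h_top.png

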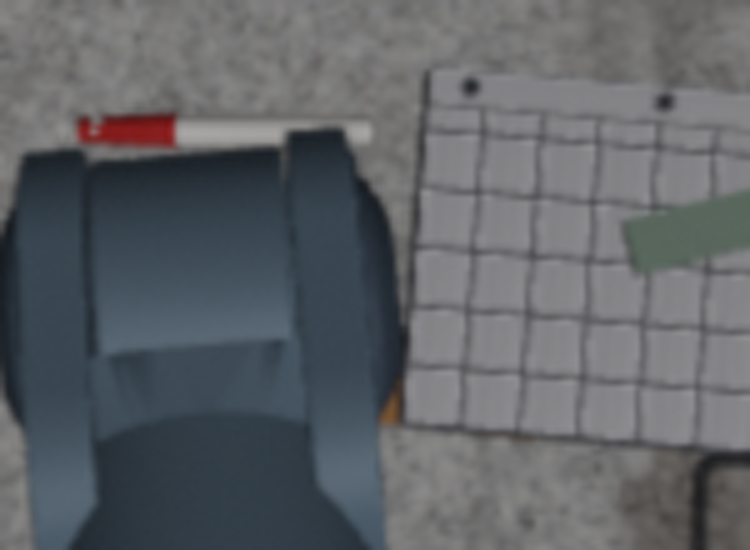

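The plate hasn't moved in the top view: its corner is still near (402,425) and the bolt at (471,87). Now the test press.

Emit:
move_arm([
  [0.05,0.4,0,0,0],
  [0,0.7,0,0,0],
  [0,0.6,0,0,0],
  [0,0.23,0,0,0],
  [0,0,0.4,0,0],
  [0,0,0.28,0,0],
  [0,0,0.06,0,0],
  [0,0,0,0,0],
  [0,0,0,0,0],
])

```text
t: 25.92
eef_pos: [0.4752, 0.0188, 0.0628]
tool_rot: [[0.996, -0.094, 0.001], [-0.094, -0.996, -0.0], [0.001, 0.0, -1.0]]
ft_force: [0.2, -0.7, 1.0]
gripper_width: -0.0001
```

```bash
python3 -c "
from w import *
go(.4745,.0192,.056)"
```

```text
t 25.93 p [0.4752 0.0188 0.0628] head -5.4 f [ 0.16 -0.71  1.05] q6 1.57 units total [-0.014 -0.006  0.136]
```

Emit:
move_arm([
  [0,0,0.04,0,0],
  [0,0,0.04,0,0],
  [0,0,0.03,0,0],
  [0,0,0,0,0],
])

```text
t: 26.42
eef_pos: [0.4745, 0.0187, 0.0566]
tool_rot: [[0.996, -0.095, -0.0], [-0.095, -0.996, -0.0], [-0.0, 0.0, -1.0]]
ft_force: [0.1, 0.4, -0.3]
gripper_width: 0.0002
```

Emit:
move_arm([
  [0,0,0.02,0,0],
  [0,0,0,0,0],
])

```text
t: 26.68
eef_pos: [0.4746, 0.0186, 0.0557]
tool_rot: [[0.996, -0.095, -0.0], [-0.095, -0.996, -0.0], [-0.0, 0.0, -1.0]]
ft_force: [-0.9, 1.0, -0.1]
gripper_width: 0.0002
```

Emit:
move_arm([
  [0,0,0.01,0,0],
  [0,0,0,0,0],
])

```text
t: 26.92
eef_pos: [0.4747, 0.0186, 0.0554]
tool_rot: [[0.996, -0.095, 0.0], [-0.095, -0.996, -0.0], [0.0, 0.0, -1.0]]
ft_force: [-1.0, -0.6, 1.0]
gripper_width: 0.0001
```

Emit:
move_arm([
  [0,0,0.01,0,0],
  [0,0,0,0,0],
])

```text
t: 27.18
eef_pos: [0.4747, 0.0186, 0.0553]
tool_rot: [[0.996, -0.094, 0.0], [-0.094, -0.996, -0.0], [0.0, 0.0, -1.0]]
ft_force: [-2.0, 0.6, 4.9]
gripper_width: 0.0002
```

Emit:
move_arm([
  [0,0,0.01,0,0],
  [0,0,0,0,0],
])

```text
t: 27.42
eef_pos: [0.4748, 0.0187, 0.0552]
tool_rot: [[0.996, -0.095, 0.001], [-0.095, -0.996, -0.0], [0.001, 0.0, -1.0]]
ft_force: [-3.0, 1.0, 8.2]
gripper_width: 0.0003
```

Emit:
move_arm([
  [0,0,0.002,0,0],
  [0,0,0,0,0],
  [0,0,0,0,0],
  [0,0,0,0,0],
  [0,0,0,0,0],
  [0,0,0,0,0],
  [0,0,0,0,0],
  [0,0,0,0,0],
])

```text
t: 28.42
eef_pos: [0.4747, 0.0187, 0.0552]
tool_rot: [[0.996, -0.094, 0.001], [-0.094, -0.996, -0.0], [0.001, 0.0, -1.0]]
ft_force: [-3.6, -0.2, 10.4]
gripper_width: -0.0001
```

Emit:
move_arm([
  [0,0,-0.01,0,0],
  [0,0,-0.02,0,0],
  [0,0,-0.05,0,0],
  [0,0,-0.2,0,0],
  [0,0,-0.6,0,0],
  [0,0,-0.8,0,0],
  [0,0.5,-0.8,0,0],
  [0,0.9,-0.3,0,0],
  [0,0.9,0,0,0],
  [0,0.9,0,0,0],
  [0,0.9,0,0,0],
  [0,0.9,0,0,0],
])

```text
t: 29.92
eef_pos: [0.4508, -0.2317, 0.1939]
tool_rot: [[0.996, -0.095, 0.001], [-0.095, -0.996, -0.0], [0.001, 0.0, -1.0]]
ft_force: [1.0, 1.0, 0.5]
gripper_width: -0.0001
```

Emit:
move_arm([
  [0,0.9,0,0,0],
  [0,0.9,0,0,0],
  [0,0.6,0,0,0],
  [0,0,0,0,0],
  [0,0,0,0,0],
])

```text
t: 30.55
eef_pos: [0.4396, -0.349, 0.1934]
tool_rot: [[0.996, -0.094, -0.0], [-0.094, -0.996, 0.001], [-0.0, -0.001, -1.0]]
ft_force: [-0.1, 1.1, 0.1]
gripper_width: -0.0001
```

```bash
python3 -c "
from w import *
go(.4745,.0192,.1)
import cv2
for c,a,f in (('scene',(150,320,280,460),3.5),('top',(215,325,255,445),4)):
    im=viewer.get_image(c)[a[0]:a[1],a[2]:a[3]]; cv2.imwrite('pics/z_'+c+'.png',cv2.resize(im,None,fx=f,fy=f,interpolation=2)[:,:,::-1])
"
```

```text
t 30.55 p [ 0.4396 -0.349   0.1934] head -5.42 f [-0.09  1.14  0.13] q6 0.88 units total [ 1.000e-03 -7.397e+00  1.872e+00]
```

View pics/z_top.png

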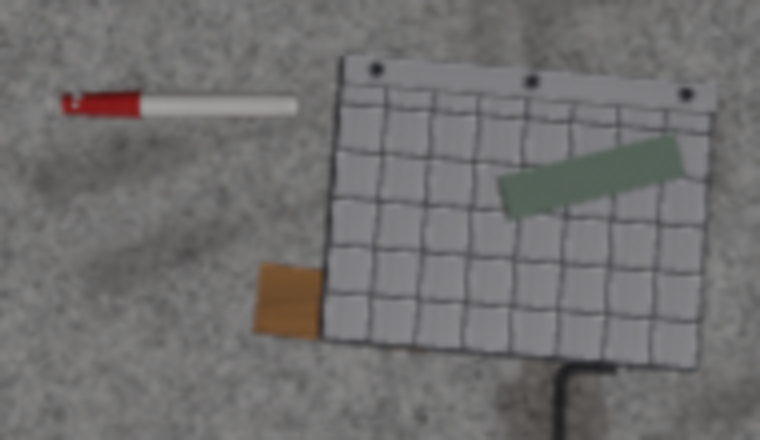

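View pics/z_scene.png

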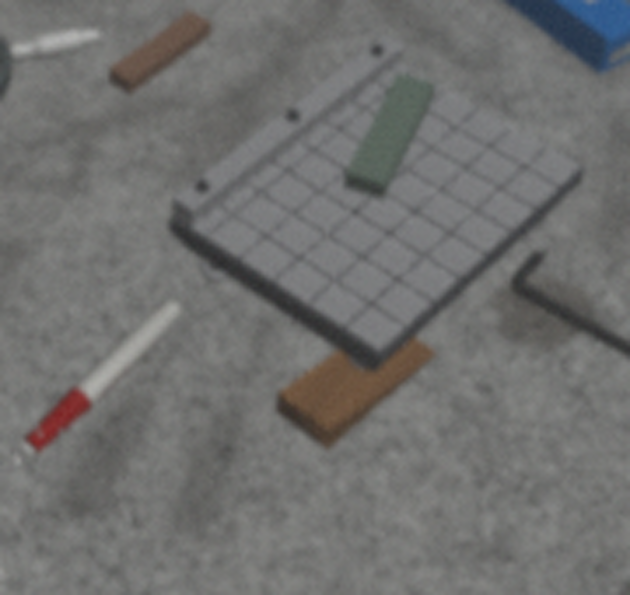

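```bash
python3 -c "
from cell import env
print(env.sign_off())"
```

```text
the job is handed in; nothing more can be done
None
```

The wedge now carries the short foot and the plate no longer rocks. I handed the job in at about 30.6 s with the arm clear. Sign-off gives no verdict.

- **First press:** with shut fingertips above the short foot, the plate tipped at about 2–3 N. The foot met the bench about 9 mm down, with the force rising to 7 N. I then let the plate come back.
- **Wedge:** I nudged it sideways to line it up with the foot, then pushed it by the butt. The push force stayed near zero until contact, then rose from 1.2 to 2.7 to 4.4 N, and I stopped there.
- **Second press:** the same corner held 8–10 N for about 1 s with the fingertip steady at 55.2 mm, so it did not tip. I then let go.
- **Last pictures:** the plate, its guide-bar bolts, the dressing stone, the pen and the hex key sit at the same pixels as at the start. I did not recheck the small stone closely, nor the screwdriver at all, but the arm never went near either.
- **Disagreements:**
  - My plate-corner fit left 1–2 px residuals, although both cameras agreed on its position to within 2 mm.
  - The test press peaked at 10.4 N rather than 8 N, with about 3.6 N of sideways drag, which caused no visible shift.

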